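# Index the spice turntable to its next hole and test the lock

## Task

The spice turntable is locked by a sprung pin under the black knob on its arm. Pull the knob up, swing the arm counter-clockwise (seen from above) and feel for the next hole, the one in the dark clamped shoe, so that the pin drops fully home; then push the knob sideways along the swing, firmly but gently (10 to 15 N), to test that the turntable is locked, and let go; never force the pin harder than that. The jars must ride along standing in their places, and the shaker, timer and mug are to be left alone.

Things in the scene. Friction and masses are not known exactly. Their poses are not given: they have to be found in the camera images.
- stand: Fixed steel stand of the turntable, origin on the axis at worktop level; it can stand anywhere and turned. It carries a round plain wooden disc 188 mm across, its top 42 mm above the worktop, and round its front a curved steel index track.
- axis (a point): The turntable's vertical axis, at the disc's top face. From the disc a flat steel arm sticks out to 155 mm from the axis, 22 mm wide, 10 mm thick, its top 42 mm above the worktop. At the start the arm points roughly towards the robot, up to some 50 degrees off.
- knob_grip (a point): Middle of the black upright cylindrical knob on the arm, 130 mm from the axis: 27 mm in diameter, 34 mm tall, its underside 7 mm above the arm and its middle 66 mm above the worktop while the pin is home; only the arm and disc are within 60 mm of it. It slides straight up and down, carrying the pin; its spring pulls it down with 5 N (home) to 6.5 N (right out), more if pulled fast.
- plunger (a joint): Height of the knob and pin in m: 0 = pin fully home in a hole, 0.010 = pin tip resting on top of the plate (not in a hole), 0.015 = pulled right out (stop). It must be above 0.010 for the pin to be clear of a hole.
- pin: Steel pin fixed below the knob, 8 mm in diameter, flat tip with rounded edge; origin on its own axis, at worktop level while home. It touches only the track and the shoe. Over 24 N on it is too much: let it down onto the track, do not let it snap down; slide it along with a force stop of some 8 N at 15 to 25 mm/s. A sideways push at the knob passes to the pin, which has 1.6 mm play each way in a hole.
- index_plate: The curved steel track fixed round the stand under the arm, 107 to 153 mm from the axis, its top 26 mm above the worktop; the arm passes 6 mm above it. Origin on the axis at worktop level. Its holes are slots 11 mm long along the swing: one at the start, the next in a dark steel shoe clamped into the track, and a further, wrong one 90 degrees from the start.
- turntable (a joint): Angle of the turntable in rad, 0 at the start, growing counter-clockwise seen from above; slight friction, stays where left. The shoe is clamped by hand: its hole is somewhere from 0.68 to 0.89 and must be felt for. With the pin resting on the shoe under its spring, 2 to 6 N at the knob slides it along the arc; at the hole it snaps down 10 mm and the arm stops. The wrong hole is at 1.57.
- jar_a: Spice jar, 46 mm in diameter, 106 mm tall, origin at the centre of its foot, standing loose on the turntable 56 mm from the axis, a quarter turn counter-clockwise of the arm.
- jar_b: Spice jar like jar_a, standing 56 mm from the axis opposite to the arm.
- jar_c: Spice jar like jar_a, standing 56 mm from the axis, a quarter turn clockwise of the arm.
- bay_a (a point): Place on the turntable's top where jar_a stands; turns with it.
- bay_b (a point): Place on the turntable's top where jar_b stands; turns with it.
- bay_c (a point): Place on the turntable's top where jar_c stands; turns with it.
- shaker: Bystander: shaker 44 mm in diameter, 90 mm tall, to the left of the stand; origin at the centre of its foot.
- timer: Bystander: white round kitchen timer 66 mm in diameter, 60 mm tall, to the right of the stand; origin at the centre of its foot.
- mug: Bystander: mug, 86 mm in diameter, 96 mm tall, well to the left; origin at the centre of its foot.

How it is judged (in metres and radians):
On the way, in this order (a step that is already met when the one before it is completed fails the run):
1. the pin is pulled clear of the first hole (value of joint plunger above 0.0103 m), for 0.1 s.
2. the turntable is swung counter-clockwise with the pin out (value of joint turntable above 0.35 rad and value of joint plunger above 0.009 m), for 0.1 s.
3. with the pin home in the shoe's hole, the lock is tested by a sideways push (over 7 N on the pin) (contact force between pin and anything else above 7 N and value of joint plunger below 0.0015 m and value of joint turntable between 0.64 and 0.93 rad), for 0.1 s.
At the end, for the whole second after the job is handed in: The pin is home in the shoe's hole (plunger below 1.5 mm, turntable between 0.64 and 0.93 rad), the three jars stand upright (within 0.1 rad) within 15 mm of their places on the turntable, and shaker, timer and mug are within 30 mm of where they stood (value of joint plunger below 0.0015 m and value of joint turntable between 0.64 and 0.93 rad and horizontal distance between jar_a and bay_a below 0.015 m and horizontal distance between jar_b and bay_b below 0.015 m and horizontal distance between jar_c and bay_c below 0.015 m and angle between each of jar_a, jar_b, jar_c's own z axis and vertical below 0.1 rad and distance of each of shaker, timer, mug from where it was at the start of the episode below 0.03 m); the robot touches nothing.
It fails at once if the pin is forced against the plate or shoe (over 24 N) (contact force between pin and anything else above 24 N).
It fails at once if a jar is upset on the way (tilted over 0.4 rad) (angle between any of jar_a, jar_b, jar_c's own z axis and vertical above 0.4 rad).
It fails at once if shaker, timer or mug is pushed more than 30 mm (distance of any of shaker, timer, mug from where it was at the start of the episode above 0.03 m).
It also fails if it takes over 48 s, if anything falls off the work surface, if the arm or the gripper's body presses on something with over 40 N, if the wrist force passes 120 N, or if a joint passes its speed limit or range.

## Robot

A 6-joint arm with a two-finger parallel gripper is mounted at the origin on a cart in front of the work surface, level with it; the furniture and walls round the work are solid. World frame = base frame: x ahead of the robot, y to its left, z up, the work surface at z = 0. Lengths are in m, angles in degrees, forces in N, time in s.
With the tool pointing down it reaches from about 0.325 to 0.85 m from the base axis. Payload 15.5 kg.
Tool frame: the origin (TCP) lies at the very end of the fingers, on their centre line; the grasp point (between the pads) lies arm.grip_depth behind it (arm.grip_depth is the distance from the TCP to the grasp point, in m); z points along the fingers, y is the direction in which the jaws open and shut (so a half turn about z gives the same grasp; the last joint's range is limited). The gripper opens to 91 mm and grips with 3 to 60 N. Pads are 32 mm wide; open, the fingers measure 118 mm over their backs; the gripper's body (76 mm by 178 mm) begins 60 mm behind the grasp point.
Start: joints at [71.362, 28.281, 77.091, -0, 74.628, -5.472], TCP at [0.142, 0.609, 0.176] pointing down, gripper open.
Joint ranges: [-166.48, 166.48], [-47.26, 123.95], [12.59, 153.08], [-70.14, 250.14], [6.76, 159.57], [-176.63, 176.63]. Speed limits (degrees/s): [108.29, 108.29, 147.25, 172.46, 172.46, 172.46].

## Interface

Orientations are given as a 3x3 rotation matrix whose columns are the frame's x, y, z axes.
In Python, from rig import arm gives the robot as it stands. Calls block until the motion is done:
- arm.move_to(position, orientation): joint-space move of the TCP to a pose.
- arm.move_l(position, orientation=None, feed=0.15): straight line of the TCP; orientation=None keeps the orientation; feed is the mean speed in m/s.
- arm.move_joints(angles): joint-space move.
- arm.grip(opening): finger opening in m; the grip force is fixed at half the most; returns when the fingers have stopped.
- arm.sleep(seconds).
- arm.solve_ik(position, orientation): joint angles nearest the present ones, or None.
- arm.snapshot(name): name is "scene" or "top"; returns the picture (384x512x3 uint8, red, green, blue); there is no depth.
- arm.get_calibration(name): a dict with "intrinsics" (3x3 intrinsics, pixels), "k1" (the pictures are not rectified: a ray, as slopes to the right and down, at radius r is drawn at 1 + k1 r^2 times it, then the intrinsics apply), "cam_to_world" (4x4, takes a point from camera to world coordinates). Camera axes: x right, y down, z forward; pixel columns grow to the right and rows downward; lengths in m; the calibration is good to about 2 mm. A picture is of the moment at which its call begins. get_calibration takes no time and is no camera call.
A pose or a line that the arm cannot do raises arm.Unreachable and nothing moves.
- arm.sign_off(): hands the job in, once; it reports no verdict.
Readings, each from a call of its own:
- arm.current_t(): time.
- arm.current_joint_positions(): joint angles.
- arm.current_dq(): joint speeds.
- arm.current_tau(): joint torques, N m.
- arm.current_ee_pos(): TCP position.
- arm.current_tool_rot(): TCP orientation.
- arm.current_force(): force on the tool from outside, world axes, zero at the start.
- arm.current_torque(): the same for the moment, N m.
- arm.current_width(): finger opening in m.
Only numpy, scipy, OpenCV 4.12 (cv2) and the standard library are available. Lean on these libraries where they do the work, as an engineer would, in place of code of your own. Each camera call takes 0.05 s, during which the arm holds its last target.

## Working session

There is one attempt and no reset: what is moved stays moved. The work goes in short steps, each a Python script; the robot and the scene stay as the last script left them, time stands still between calls to the robot, and variables do not carry over. Pictures are saved under pics/ and viewed, and the job is handed in when it is done.

```bash
ls; mkdir -p pics; python3 - <<'E'
from rig import arm
import cv2, numpy as np
for n in("scene","top"):
    im=arm.snapshot(n); cv2.imwrite(f"pics/{n}0.png",im[:,:,::-1])
    c=arm.get_calibration(n); print(n,c)
print(arm.grip_depth,arm.current_t(),arm.current_force(),arm.current_width())
print([a for a in dir(arm) if a[0]!='_'])
E
```

```text
pics
scene {'intrinsics': array([[431.57915359,   0.        , 257.76252517],
       [  0.        , 431.57915359, 188.70502049],
       [  0.        ,   0.        ,   1.        ]]), 'k1': -0.10325652620577588, 'cam_to_world': array([[-0.98652928,  0.08062062, -0.14233863,  0.77156407],
       [ 0.16354732,  0.50470061, -0.84766124,  1.20383341],
       [ 0.00349942, -0.85952173, -0.51108721,  0.73222915],
       [ 0.        ,  0.        ,  0.        ,  1.        ]])}
top {'intrinsics': array([[415.81281856,   0.        , 257.01273619],
       [  0.        , 415.81281856, 189.86304502],
       [  0.        ,   0.        ,   1.        ]]), 'k1': -0.10722706741638492, 'cam_to_world': array([[-0.01843595, -0.99194002,  0.12535991,  0.41246641],
       [-0.99979569,  0.01932925,  0.00591318,  0.08774509],
       [-0.00828863, -0.12522528, -0.99209371,  1.47361901],
       [ 0.        ,  0.        ,  0.        ,  1.        ]])}
0.0188 0.1 [-0.73299122  0.01377278  0.20849724] 0.09147018281566338
['Unreachable', 'current_dq', 'current_ee_pos', 'current_force', 'current_joint_positions', 'current_t', 'current_tau', 'current_tool_rot', 'current_torque', 'current_width', 'get_calibration', 'grip', 'grip_depth', 'move_joints', 'move_l', 'move_to', 'sign_off', 'sleep', 'snapshot', 'solve_ik']
```

View pics/scene0.png

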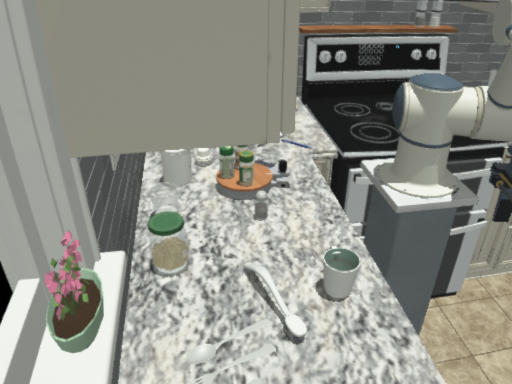

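View pics/top0.png

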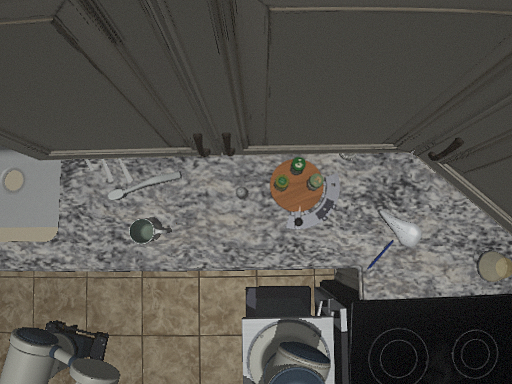

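```bash
cat > h.py <<'E'
import numpy as np, cv2
from rig import arm
def ray(n,uv):
    c=arm.get_calibration(n);K=c["intrinsics"];k=c["k1"];T=c["cam_to_world"]
    d=np.array([(uv[0]-K[0,2])/K[0,0],(uv[1]-K[1,2])/K[1,1]]);s=d.copy()
    for _ in range(20): s=d/(1+k*(s@s))
    return T[:3,3],T[:3,:3]@np.r_[s,1]
def onz(n,uv,z):
    o,d=ray(n,uv); return o+d*(z-o[2])/d[2]
def proj(n,p):
    c=arm.get_calibration(n);K=c["intrinsics"];k=c["k1"];T=c["cam_to_world"]
    q=T[:3,:3].T@(np.array(p)-T[:3,3]); s=q[:2]/q[2]; s=s*(1+k*(s@s))
    return K[:2,:2]@s+K[:2,2]
E
python3 - <<'E'
import cv2
a=cv2.imread("pics/top0.png")[140:250,225:425]; cv2.imwrite("pics/topz.png",cv2.resize(a,None,fx=4,fy=4,interpolation=cv2.INTER_CUBIC))
a=cv2.imread("pics/scene0.png")[130:230,150:310]; cv2.imwrite("pics/scenez.png",cv2.resize(a,None,fx=5,fy=5,interpolation=cv2.INTER_CUBIC))
E
```

```text
(no output)
```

View pics/topz.png

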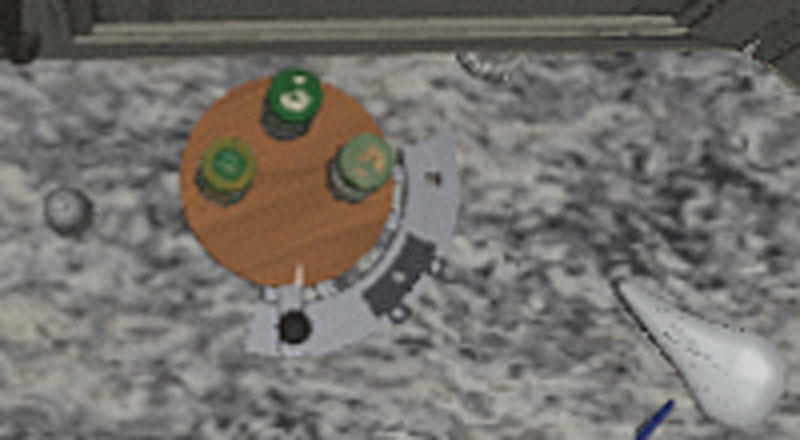

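View pics/scenez.png

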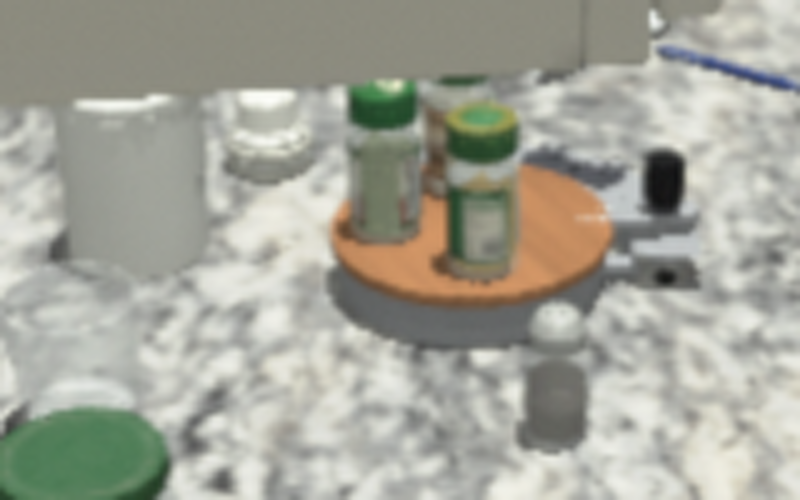

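```bash
python3 - <<'E'
from h import *
im=cv2.imread("pics/top0.png"); hsv=cv2.cvtColor(im,cv2.COLOR_BGR2HSV)
roi=np.zeros(im.shape[:2],np.uint8); roi[150:222,265:335]=1
m=((hsv[...,0]>4)&(hsv[...,0]<18)&(hsv[...,1]>110)).astype(np.uint8)*roi
cs,_=cv2.findContours(m,cv2.RETR_EXTERNAL,cv2.CHAIN_APPROX_NONE)
c=max(cs,key=cv2.contourArea); hull=cv2.convexHull(c)[:,0]
P=np.array([onz("top",p,0.042)[:2] for p in hull])
(cx,cy),r=cv2.minEnclosingCircle(P.astype(np.float32))
A=np.c_[2*P,np.ones(len(P))]; s=np.linalg.lstsq(A,(P**2).sum(1),rcond=None)[0]
print("axis",cx,cy,r,"lsq",s[:2],np.sqrt(s[2]+s[:2]@s[:2]))
g=im.max(2); 
m=np.zeros_like(roi); m[212:230,288:308]=(g[212:230,288:308]<70)
cs,_=cv2.findContours(m,cv2.RETR_EXTERNAL,cv2.CHAIN_APPROX_NONE);c=max(cs,key=cv2.contourArea)
(u,v),r=cv2.minEnclosingCircle(c); M=cv2.moments(m,True);print("knob px",u,v,r,M['m10']/M['m00'],M['m01']/M['m00'])
k=onz("top",(M['m10']/M['m00'],M['m01']/M['m00']),0.075);print("knob top",k)
# scene view knob
im2=cv2.imread("pics/scene0.png");m2=np.zeros(im2.shape[:2],np.uint8);m2[155:178,274:292]=im2.max(2)[155:178,274:292]<70
cs,_=cv2.findContours(m2,cv2.RETR_EXTERNAL,cv2.CHAIN_APPROX_NONE);c=max(cs,key=cv2.contourArea);print(cv2.boundingRect(c))
M=cv2.moments(c);k2=(M['m10']/M['m00'],M['m01']/M['m00'])
print("scene knob",k2,onz("scene",k2,0.066))
ax=s[:2]
for n,z in(("hole shoe",(225+400/4,140+275/4)),("wrong",(225+433/4,140+178/4))):
    q=onz("top",z,0.026);d=q[:2]-ax;print(n,q,np.hypot(*d),np.degrees(np.arctan2(d[1],d[0])))
d=k[:2]-ax;print("knob",np.hypot(*d),np.degrees(np.arctan2(d[1],d[0])))
print("shaker",onz("top",(242,192),0.09))
print("cab edge at z .45/.6",onz("top",(300,153),.45),onz("top",(300,153),.6))
E
```

```text
axis 0.6082955598831177 -0.04028365761041641 0.09300139546394348 lsq [ 0.60835117 -0.04029542] 0.0918210809115493
knob px 298.0 221.5 4.031229019165039 298.1509433962264 221.49056603773585
knob top [ 0.47937623 -0.0401862   0.075     ]
(279, 161, 8, 12)
scene knob (282.2298850574712, 166.22988505747125) [ 0.48211285 -0.03211685  0.066     ]
hole shoe [ 0.52422983 -0.13999293  0.026     ] 0.13044536080698635 -130.15652374778247
wrong [ 0.60919128 -0.17247088  0.026     ] 0.1321781301190063 -89.63582807455757
knob 0.1289749824445603 179.95147749612494
shaker [0.58105833 0.14646001 0.09      ]
cab edge at z .45/.6 [ 0.63303598 -0.01585532  0.45      ] [ 0.60071396 -0.00067383  0.6       ]
```

```bash
python3 - <<'E'
from h import *
im=cv2.imread("pics/top0.png")
# polar unwrap about axis: angle 0.3..1.8, r .1...16
ax=np.array([.6083,-.0403]); a0=np.pi
th=np.linspace(-0.2,1.8,760); rr=np.linspace(.165,.095,140)
M=np.array([[proj("top",(ax[0]+r*np.cos(a0+t),ax[1]+r*np.sin(a0+t),.026)) for t in th] for r in rr]).astype(np.float32)
o=cv2.remap(im,M[...,0],M[...,1],cv2.INTER_CUBIC); o=cv2.resize(o,None,fx=1,fy=2)
for t in np.arange(0,1.8,.1):
    x=int((t+.2)/2*760); cv2.line(o,(x,0),(x,8 if round(t*10)%5 else 20),(0,0,255),1)
cv2.imwrite("pics/polar.png",o)
g=im[195:222,308:340]; cv2.imwrite("pics/shoe.png",cv2.resize(g,None,fx=18,fy=18,interpolation=cv2.INTER_NEAREST))
E
```

```text
Traceback (most recent call last):
  File "h.py", line 11, in proj
    c=arm.get_calibration(n);K=c["intrinsics"];k=c["k1"];T=c["cam_to_world"]
ValueError: time passes only in moves, steps and waits
```

```bash
sed -i 's/arm.get_calibration(n)/cal(n)/; 2a import functools\ncal=functools.lru_cache(None)(lambda n: arm.get_calibration(n))' h.py; python3 - <<'E'
from h import *
im=cv2.imread("pics/top0.png")
ax=np.array([.6083,-.0403]); a0=np.pi
th=np.linspace(-0.2,1.8,760); rr=np.linspace(.165,.095,140)
M=np.array([[proj("top",(ax[0]+r*np.cos(a0+t),ax[1]+r*np.sin(a0+t),.026)) for t in th] for r in rr]).astype(np.float32)
o=cv2.remap(im,M[...,0],M[...,1],cv2.INTER_CUBIC); o=cv2.resize(o,None,fx=1,fy=2)
for t in np.arange(0,1.8,.1):
    x=int((t+.2)/2*760); cv2.line(o,(x,0),(x,8 if round(t*10)%5 else 20),(0,0,255),1)
cv2.imwrite("pics/polar.png",o)
g=im[195:222,308:340]; cv2.imwrite("pics/shoe.png",cv2.resize(g,None,fx=18,fy=18,interpolation=cv2.INTER_NEAREST))
E
```

```text
(no output)
```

View pics/polar.png

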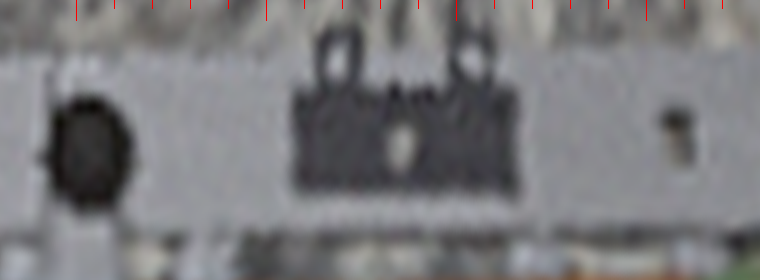

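View pics/shoe.png

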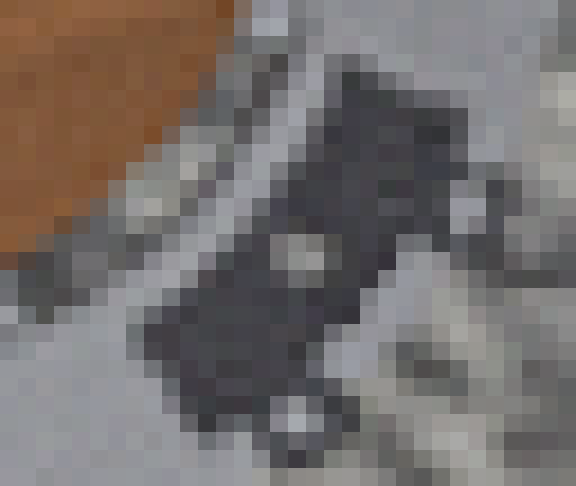

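```bash
cat >> h.py <<'E'
AX=np.array([.6088,-.0403]); R0=.130
def pos(t,z,r=R0,off=0.):
    "knob location at swing t (rad), off = tangential offset (m, + = CCW)"
    a=np.pi+t; e=np.array([np.cos(a),np.sin(a)]); tg=np.array([-e[1],e[0]])
    return np.r_[AX+r*e+off*tg,z]
def tang(t): a=np.pi+t; return np.array([-np.sin(a),np.cos(a),0])
def rot(t,s=1):
    y=tang(t)*s; z=np.array([0,0,-1.]); return np.c_[np.cross(y,z),y,z]
E
python3 - <<'E'
from h import *
print(arm.current_tool_rot().round(3), arm.current_t())
for s in(1,-1):
  for t in (0,.35,.7,.95):
    print(s,t,np.round(arm.solve_ik(pos(t,.05),rot(t,s)),1))
E
```

```text
[[-0.974  0.228 -0.   ]
 [ 0.228  0.974 -0.001]
 [ 0.    -0.001 -1.   ]] 0.1
1 0 [-11.9  27.3 105.3  -0.   47.4  78.1]
1 0.35 [-16.8  28.1 103.5  -0.   48.5  53.1]
1 0.7 [-20.2  29.8  99.3  -0.   50.9  29.7]
1 0.95 [-21.5  31.6  95.2  -0.   53.2  14.1]
-1 0 [ -11.9   27.3  105.3   -0.    47.4 -101.9]
-1 0.35 [ -16.8   28.1  103.5   -0.    48.5 -126.9]
-1 0.7 [ -20.2   29.8   99.3   -0.    50.9 -150.3]
-1 0.95 [ -21.5   31.6   95.2   -0.    53.2 -165.9]
```

```bash
python3 - <<'E'
from h import *
arm.move_to(pos(0,.19),rot(0))
print(arm.current_t(),arm.current_ee_pos())
arm.grip(.06)
arm.move_l(pos(0,.11),feed=.15)
print(arm.current_t(),arm.current_ee_pos(),arm.current_force(),arm.current_width())
for n in("scene","top"):
    im=arm.snapshot(n); 
    b=im[90:200,200:340] if n=="scene" else im[140:260,225:385]
    cv2.imwrite(f"pics/{n}1.png",cv2.resize(b[:,:,::-1],None,fx=4.5,fy=4.5,interpolation=cv2.INTER_CUBIC))
E
```

```text
2.6833 [ 0.47892601 -0.03975974  0.18997131]
4.0167 [ 0.47918963 -0.04037483  0.11051859] [ 0.64349397  0.35926706 -0.27926602] 0.06037010035171196
```

View pics/scene1.png

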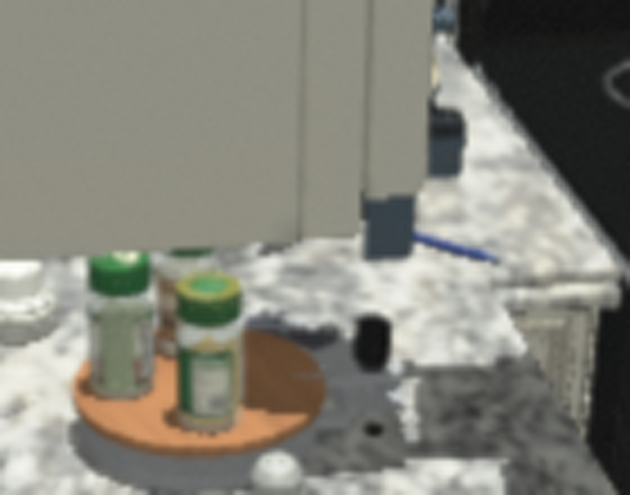

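View pics/top1.png

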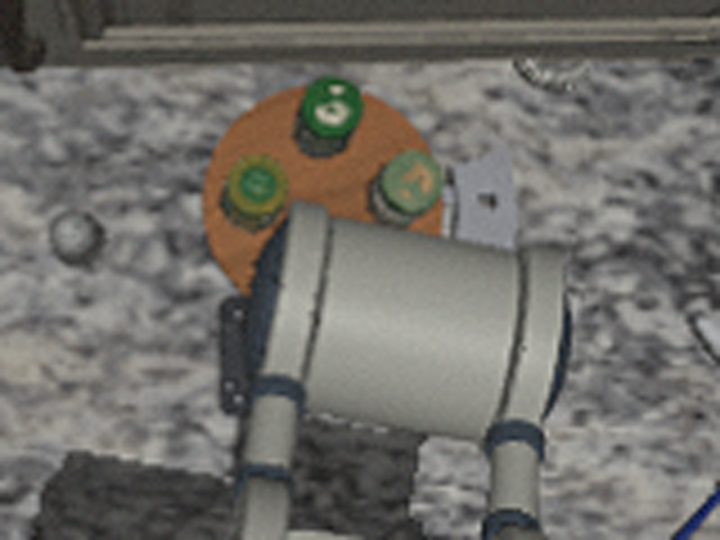

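```bash
python3 - <<'E'
from h import *
print(proj("scene",(.4792,-.0404+.037,.1105)), proj("scene",(.479,-.040,.066)))
arm.move_l(pos(0,.050),feed=.06)
print(arm.current_t(),arm.current_ee_pos(),arm.current_force())
f0=arm.current_force()
for w in (.040,.036,.033,.031):
    arm.grip(w); f=arm.current_force(); print(w,arm.current_width(),(f-f0).round(2),arm.current_t())
    if np.linalg.norm(f-f0)>4: break
E
```

```text
[285.45639801 157.99821272] [282.64245164 165.07237954]
5.2667 [ 0.47902016 -0.04035184  0.05027402] [-0.15071981 -0.39282201 -0.52231945]
0.04 0.039929697310502686 [ 0.14 -0.27  1.52] 5.775
0.036 0.035363310880232916 [0.39 0.61 1.5 ] 6.0667
0.033 0.03325695762300416 [0.74 0.61 0.29] 6.3417
0.031 0.031101922669467787 [-0.15  0.27  0.17] 6.5917
```

```bash
python3 - <<'E'
from h import *
f0=np.array([-.1,-.2,0])
for w in (.0295,.0285,.0278):
    arm.grip(w); f=arm.current_force(); print(w,arm.current_width(),(f-f0).round(2),arm.current_t())
    if np.linalg.norm((f-f0)[:2])>4: break
im=arm.snapshot("scene"); cv2.imwrite("pics/scene2.png",cv2.resize(im[130:200,230:330,::-1],None,fx=6,fy=6,interpolation=cv2.INTER_CUBIC))
E
```

```text
0.0295 0.029336150008830116 [-0.74  0.67 -0.27] 6.8333
0.0285 0.02830648354934641 [ 0.13 -0.61 -0.11] 7.05
0.0278 0.027592055273215767 [ 0.25 -0.44  0.37] 7.2667
```

View pics/scene2.png

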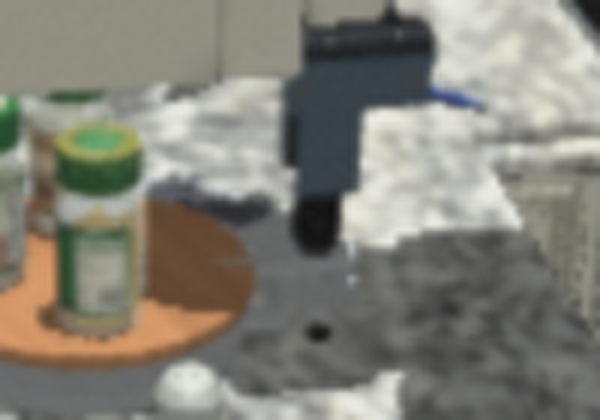

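```bash
python3 - <<'E'
from h import *
for z in(.05,.066,.083,.1): print(z,proj("scene",(.479,-.012,z)),proj("scene",(.479,-.040,z)))
print(arm.current_ee_pos(),arm.current_joint_positions().round(2) if hasattr(arm.current_joint_positions(),'round') else arm.current_joint_positions())
im=arm.snapshot("scene"); cv2.imwrite("pics/scene3.png",cv2.resize(im[140:190,260:310,::-1],None,fx=11,fy=11,interpolation=cv2.INTER_NEAREST))
E
```

```text
0.05 [284.29129331 173.27523923] [282.48751815 169.30977327]
0.066 [284.45957471 168.988714  ] [282.64245164 165.07237954]
0.083 [284.6398742  164.38097678] [282.80841724 160.51859424]
0.1 [284.82172266 159.71766786] [282.97577466 155.91108172]
[ 0.47875091 -0.0402876   0.04996589] [-11.94  27.27 105.3   -0.    47.44  78.06]
```

View pics/scene3.png

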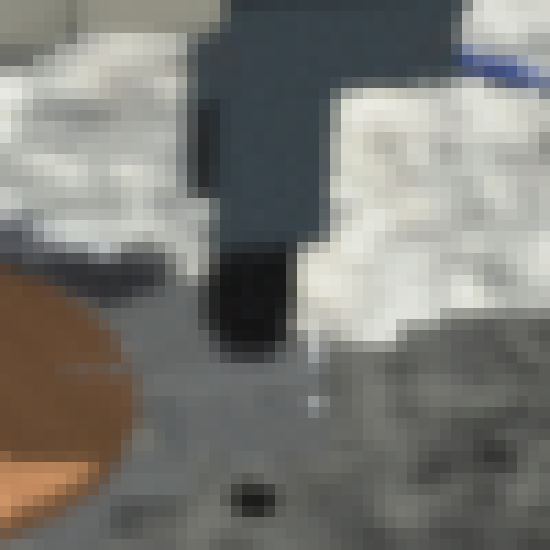

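```bash
python3 - <<'E'
from h import *
# body corners when TCP z=.1105: body bottom at z=.1105+.0188+.06
for dz in(0,.04):
  for y in(.049,-.129):
    for x in(.441,.517):
      p=proj("top",(x,y,.189+dz)); print(dz,x,y,((p-[225,140])*4.5).round())
im=arm.snapshot("top"); cv2.imwrite("pics/top3.png",cv2.resize(im[170:250,255:375,::-1],None,fx=6,fy=6,interpolation=cv2.INTER_CUBIC))
for y in(.049,-.129):
    for x in(.441,.517):
      p=proj("top",(x,y,.129)); print(x,y,((p-[255,170])*6).round())
E
```

```text
0 0.441 0.049 [216. 417.]
0 0.517 0.049 [213. 306.]
0 0.441 -0.129 [475. 412.]
0 0.517 -0.129 [471. 301.]
0.04 0.441 0.049 [217. 416.]
0.04 0.517 0.049 [215. 301.]
0.04 0.441 -0.129 [485. 410.]
0.04 0.517 -0.129 [481. 296.]
0.441 0.049 [104. 379.]
0.517 0.049 [101. 238.]
0.441 -0.129 [435. 372.]
0.517 -0.129 [430. 231.]
```

View pics/top3.png

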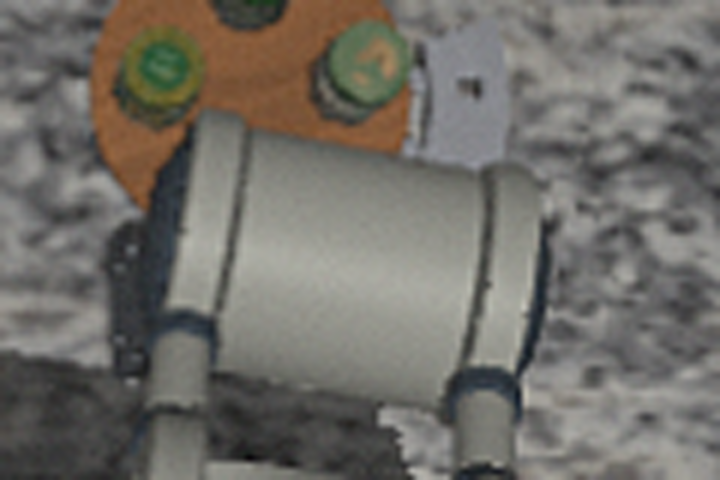

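```bash
python3 - <<'E'
from h import *
f0=arm.current_force()
arm.grip(.0262); print(arm.current_width(),(arm.current_force()-f0).round(2),arm.current_t())
E
```

```text
0.025904528221946534 [-0.31 -1.34 -0.03] 7.6583
```

```bash
python3 - <<'E'
from h import *
f0=arm.current_force()
arm.grip(.0225); print(arm.current_width(),(arm.current_force()-f0).round(2),arm.current_t())
im=arm.snapshot("scene"); cv2.imwrite("pics/scene4.png",cv2.resize(im[140:190,260:310,::-1],None,fx=11,fy=11,interpolation=cv2.INTER_NEAREST))
E
```

```text
0.022476886880218167 [-1.34  0.74  0.  ] 7.95
```

View pics/scene4.png

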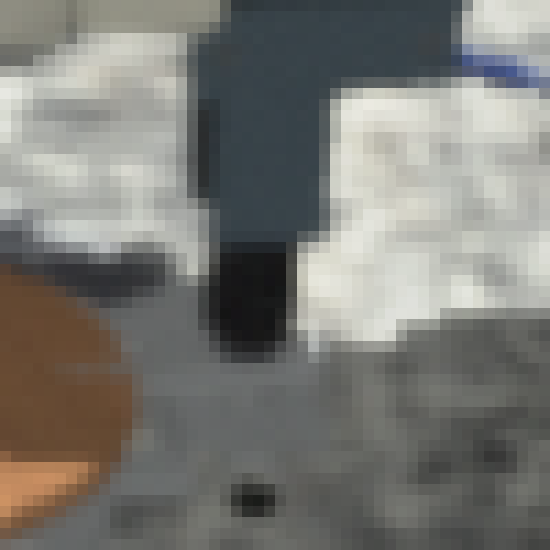

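```bash
python3 - <<'E'
from h import *
arm.grip(.046)
f0=arm.current_force()
for z in(.045,.04,.035,.03):
    arm.move_l(pos(0,z),rot(0),feed=.05); f=arm.current_force()-f0; print(z,arm.current_ee_pos().round(4),f.round(2),arm.current_t())
    if np.linalg.norm(f)>4: arm.move_l(pos(0,z+.006)); break
im=arm.snapshot("scene"); cv2.imwrite("pics/scene5.png",cv2.resize(im[140:190,260:310,::-1],None,fx=11,fy=11,interpolation=cv2.INTER_NEAREST))
E
```

```text
0.045 [ 0.4785 -0.0403  0.0446] [ 2.25 -1.56  0.35] 8.8
0.04 [ 0.4785 -0.0402  0.0397] [1.71 0.48 0.37] 9.05
0.035 [ 0.4786 -0.0403  0.0347] [ 1.85 -0.54 -0.25] 9.3
0.03 [ 0.4786 -0.0403  0.0297] [ 1.13 -0.4  -0.02] 9.55
```

View pics/scene5.png

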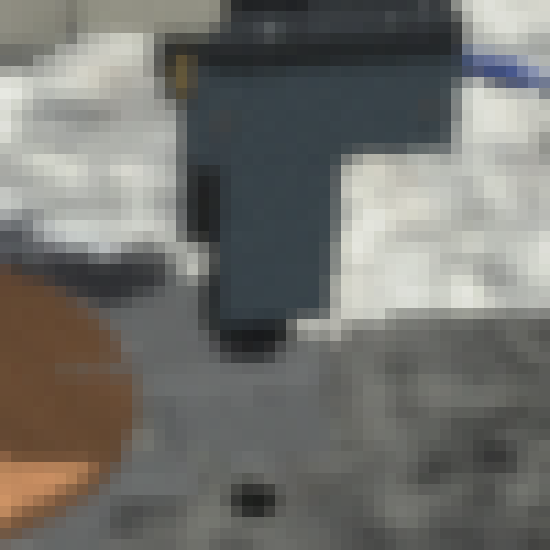

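```bash
python3 - <<'E'
from h import *
f0=arm.current_force()
for z in(.025,.020,.016,.012):
    arm.move_l(pos(0,z),feed=.05); f=arm.current_force()-f0; print(z,arm.current_ee_pos().round(4),f.round(2),arm.current_t())
    if abs(f[2])>4: arm.move_l(pos(0,z+.006)); break
f0=arm.current_force()
for w in (.033,.030,.0285,.0275):
    arm.grip(w); f=arm.current_force()-f0; print(w,arm.current_width(),f.round(2),arm.current_t())
    if np.linalg.norm(f[:2])>4: break
im=arm.snapshot("scene"); cv2.imwrite("pics/scene6.png",cv2.resize(im[140:190,260:310,::-1],None,fx=11,fy=11,interpolation=cv2.INTER_NEAREST))
E
```

```text
0.025 [ 0.4786 -0.0403  0.0247] [ 0.54 -0.09 -0.95] 9.85
0.02 [ 0.4786 -0.0403  0.0197] [ 0.51 -0.43  0.01] 10.1
0.016 [ 0.4786 -0.0403  0.0158] [-0.03 -0.95 -0.54] 10.35
0.012 [ 0.4786 -0.0403  0.0118] [ 1.62 -0.13  0.03] 10.6
0.033 0.032929923880375245 [-0.27 -0.07 -0.1 ] 11.0167
0.03 0.0302903539944315 [-1.77 -1.04 -0.01] 11.2917
0.0285 0.02844910406732281 [-1.49 -0.54 -0.13] 11.5333
0.0275 0.027629189683749195 [-1.05 -0.65  0.1 ] 11.75
```

View pics/scene6.png

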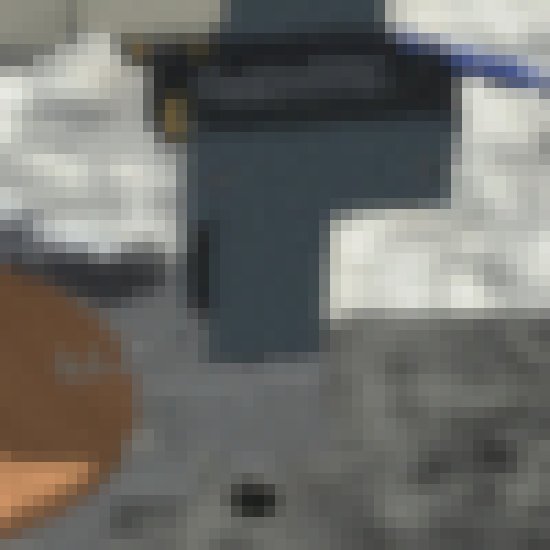

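```bash
python3 - <<'E'
from h import *
f0=arm.current_force()
for w in (.0268,.020):
    arm.grip(w); f=arm.current_force()-f0; print(w,arm.current_width(),f.round(2),arm.current_t())
    if np.linalg.norm(f[:2])>8: break
E
```

```text
0.0268 0.02697540133179206 [-0.26 -0.91 -0.25] 12.0167
0.02 0.02638234350620279 [-1.06 -0.36  0.33] 12.2333
```

```bash
python3 - <<'E'
from h import *
Z=.012
f0=arm.current_force()
for o in(.001,.0015,.002,.0024,.0028,.0032):
    arm.move_l(pos(0,Z,off=o),feed=.02); F=[arm.current_force()-f0 for _ in range(3)]
    ft=np.mean(F,0)@tang(0); print(o,arm.current_ee_pos().round(4),round(ft,2),np.round([f@tang(0) for f in F],2),arm.current_t())
    if abs(ft)>4: break
arm.move_l(pos(0,Z),feed=.02)
E
```

```text
0.001 [ 0.4788 -0.0413  0.012 ] -0.74 [-0.74 -0.74 -0.74] 12.4833
0.0015 [ 0.4787 -0.0418  0.012 ] -0.7 [-0.7 -0.7 -0.7] 12.7333
0.002 [ 0.4788 -0.0423  0.012 ] -2.46 [-2.46 -2.46 -2.46] 12.9833
0.0024 [ 0.4788 -0.0427  0.012 ] -3.36 [-3.36 -3.36 -3.36] 13.2333
0.0028 [ 0.4788 -0.0431  0.012 ] -4.02 [-4.02 -4.02 -4.02] 13.4833
```

```bash
python3 - <<'E'
from h import *
f0=arm.current_force()
arm.move_l(pos(0,.025),feed=.03); print(arm.current_ee_pos().round(4),(arm.current_force()-f0).round(2),arm.current_width(),arm.current_t())
arm.move_l(pos(0,.0262),feed=.02); print(arm.current_ee_pos().round(4),(arm.current_force()-f0).round(2),arm.current_width(),arm.current_t())
im=arm.snapshot("scene"); cv2.imwrite("pics/scene7.png",cv2.resize(im[140:190,260:310,::-1],None,fx=11,fy=11,interpolation=cv2.INTER_NEAREST))
E
```

```text
[ 0.4788 -0.0403  0.0251] [ 1.52  0.26 -6.81] 0.026106259290872683 14.3583
[ 0.4788 -0.0403  0.0262] [ 1.07  0.14 -8.4 ] 0.02627519354394828 14.6083
```

View pics/scene7.png

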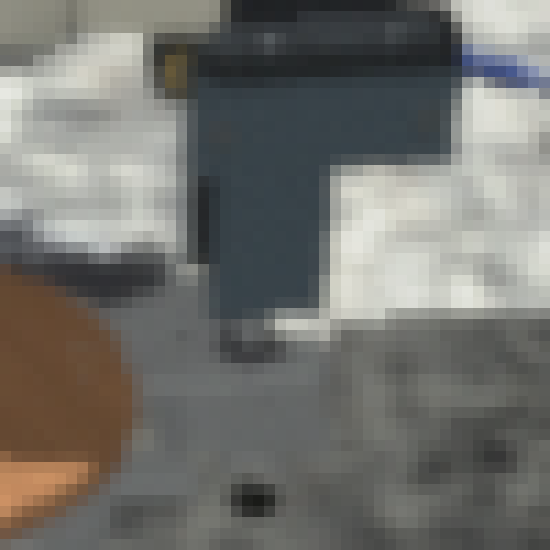

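```bash
python3 - <<'E'
from h import *
f0=arm.current_force()
ok=True
for t in(.025,.05,.08,.14,.21,.28,.35,.42,.49,.56,.63,.70):
    arm.move_l(pos(t,.0262),rot(t),feed=.02 if t<.1 else .05)
    f=arm.current_force()-f0; a=f@tang(t); 
    e=pos(t,0)-[*AX,0]; e/=np.linalg.norm(e)
    print(t,"tan %.2f rad %.2f z %.2f"%(a,f@e,f[2]),arm.current_ee_pos().round(4),round(arm.current_t(),2))
    if abs(a)>6: print("STOP"); break
im=arm.snapshot("scene"); cv2.imwrite("pics/scene8.png",cv2.resize(im[120:220,220:320,::-1],None,fx=6,fy=6,interpolation=cv2.INTER_CUBIC))
im=arm.snapshot("top"); cv2.imwrite("pics/top8.png",cv2.resize(im[140:250,255:375,::-1],None,fx=5,fy=5,interpolation=cv2.INTER_CUBIC))
E
```

```text
0.025 tan 1.31 rad -1.43 z -0.73 [ 0.4788 -0.0436  0.0262] 14.97
0.05 tan 0.65 rad 0.37 z -0.58 [ 0.4789 -0.0468  0.0262] 15.28
0.08 tan -0.18 rad -1.08 z 0.86 [ 0.4792 -0.0507  0.0262] 15.62
0.14 tan 0.04 rad -0.21 z -0.28 [ 0.48   -0.0584  0.0262] 15.93
0.21 tan -0.01 rad 0.45 z -0.22 [ 0.4815 -0.0672  0.0262] 16.26
0.28 tan 1.48 rad 1.61 z -1.00 [ 0.4837 -0.076   0.0261] 16.59
0.35 tan 0.47 rad 0.29 z -0.28 [ 0.4865 -0.0846  0.0261] 16.93
0.42 tan 1.36 rad 2.40 z -1.94 [ 0.4899 -0.0931  0.0261] 17.26
0.49 tan 0.95 rad 2.66 z 0.02 [ 0.4939 -0.1014  0.0261] 17.59
0.56 tan 1.19 rad 3.85 z -0.34 [ 0.4984 -0.1093  0.0262] 17.93
0.63 tan 1.30 rad 5.29 z -0.28 [ 0.5036 -0.1169  0.0261] 18.26
0.7 tan 1.73 rad 4.94 z -0.00 [ 0.5092 -0.1241  0.0261] 18.59
```

View pics/scene8.png

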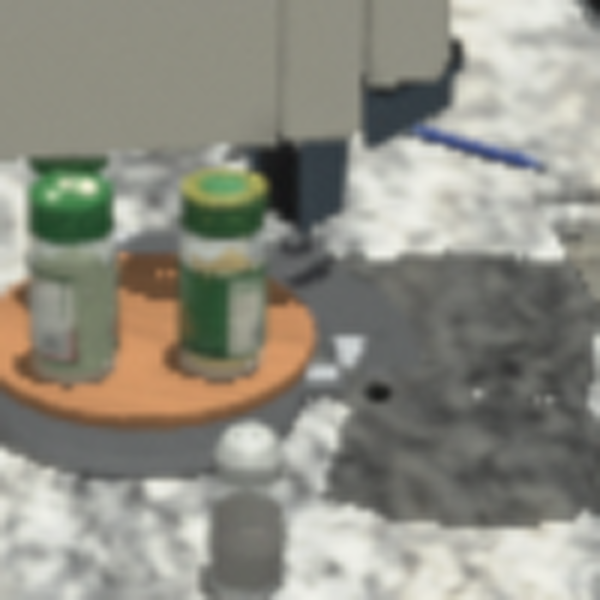

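View pics/top8.png

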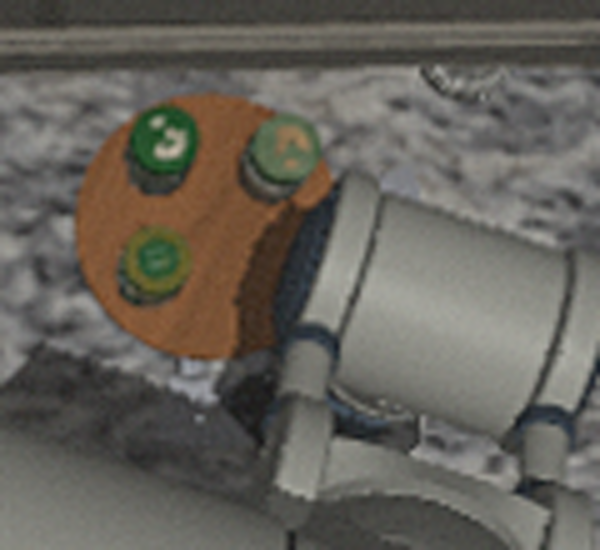

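```bash
python3 - <<'E'
from h import *
t=.70
f0=arm.current_force(); print(f0)
z=.0262
while z>.0195:
    z-=.001 if z>.0235 else .0006
    arm.move_l(pos(t,z),rot(t),feed=.015); f=arm.current_force()-f0
    print(round(z,4),f.round(2),arm.current_ee_pos()[2].round(4),round(arm.current_t(),2))
    if f[2]>3.5: break
E
```

```text
[-4.81789865 -3.72701987 -7.56700065]
0.0252 [ 0.72 -0.66  0.57] 0.0251 18.94
0.0242 [ 0.35 -1.05  1.57] 0.0241 19.19
0.0232 [ 1.99 -0.43  0.54] 0.0231 19.44
0.0226 [ 0.81 -0.38  0.74] 0.0226 19.69
0.022 [-0.23 -0.52  2.42] 0.022 19.94
0.0214 [-1.06  0.69  8.57] 0.0217 20.19
```

```bash
python3 - <<'E'
from h import *
t=.70
arm.grip(.031); print(arm.current_width(),arm.current_force().round(2),round(arm.current_t(),2))
arm.move_l(pos(t,.016),rot(t),feed=.03); 
arm.sleep(.1); f0=np.mean([arm.current_force()],0); print(f0.round(2),arm.current_t())
while t<.93:
    t+=.0025/.13
    arm.move_l(pos(t,.016),rot(t),feed=.02); f=arm.current_force()-f0; a=f@tang(t)
    print(round(t,3),"tan %.2f z %.2f"%(a,f[2]),arm.current_ee_pos().round(4),round(arm.current_t(),2))
    if a<-6.5: print("STOP"); break
im=arm.snapshot("scene"); cv2.imwrite("pics/scene9.png",cv2.resize(im[120:220,220:320,::-1],None,fx=6,fy=6,interpolation=cv2.INTER_CUBIC))
E
```

```text
0.030791165447583486 [-0.57 -0.47 -0.41] 20.5
[-0.24 -0.53 -0.59] 20.9333
0.719 tan -1.50 z 1.21 [ 0.5112 -0.1261  0.0161] 21.21
0.738 tan 0.65 z 0.92 [ 0.5128 -0.128   0.016 ] 21.48
0.758 tan -0.07 z 0.24 [ 0.5146 -0.1298  0.016 ] 21.76
0.777 tan -0.95 z 0.30 [ 0.5163 -0.1316  0.016 ] 22.03
0.796 tan -0.87 z 1.36 [ 0.518  -0.1333  0.016 ] 22.31
0.815 tan 0.08 z 0.45 [ 0.5199 -0.1351  0.016 ] 22.58
0.835 tan 0.13 z -0.04 [ 0.5217 -0.1368  0.016 ] 22.86
0.854 tan -0.25 z 0.89 [ 0.5237 -0.1385  0.016 ] 23.13
0.873 tan -0.27 z 0.94 [ 0.5255 -0.14    0.016 ] 23.41
0.892 tan -0.90 z 0.73 [ 0.5272 -0.1415  0.0159] 23.68
0.912 tan -7.57 z 4.17 [ 0.528  -0.1421  0.0158] 23.96
STOP
```

View pics/scene9.png

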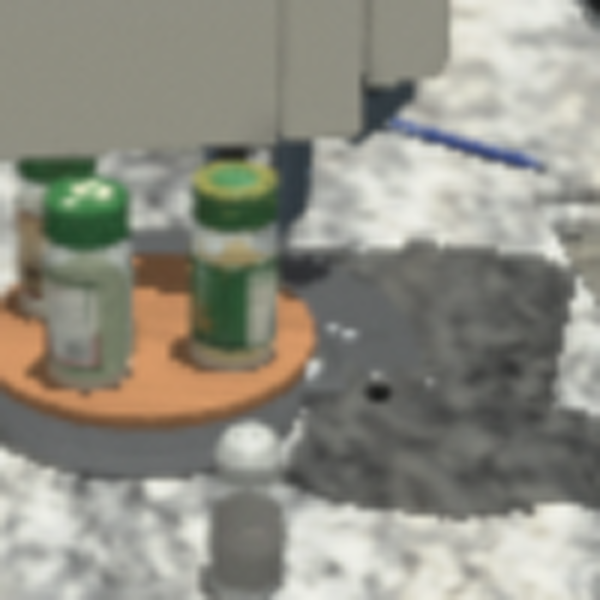

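```bash
python3 - <<'E'
from h import *
t=.885
arm.move_l(pos(t,.016),rot(t),feed=.03); print(arm.current_force().round(2))
arm.move_l(pos(t,.075),rot(t),feed=.12); f=arm.current_force();print(f.round(2),arm.current_t())
im=arm.snapshot("scene"); cv2.imwrite("pics/scene10f.png",im[:,:,::-1]); cv2.imwrite("pics/scene10.png",cv2.resize(im[135:195,240:310,::-1],None,fx=9,fy=9,interpolation=cv2.INTER_CUBIC))
for dz in(0,.01): print(dz,[((proj("scene",np.array([.5275,-.143,zz+dz]))-[240,135])*9).round() for zz in(.049,.083)])
E
```

```text
[ 0.23  0.07 -0.27]
[-0.16 -0.7  -0.15] 24.9167
0 [array([206., 198.]), array([207., 120.])]
0.01 [array([206., 175.]), array([207.,  96.])]
```

View pics/scene10.png

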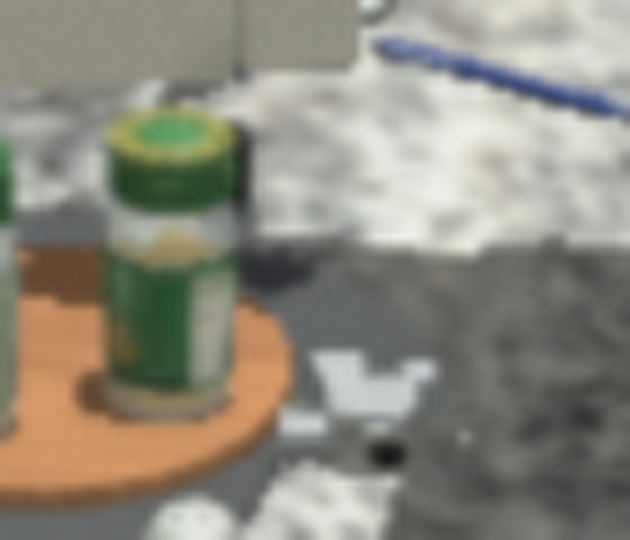

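```bash
python3 - <<'E'
from h import *
t=.885
print(arm.current_width())
arm.move_l(pos(t,.016),rot(t),feed=.1)
arm.sleep(.2); f0=arm.current_force(); arm.sleep(.1); f0=(f0+arm.current_force())/2; print(f0.round(2),arm.current_t())
o=0.002
while o<.012:
    o+=.001 if o<.0035 else .0006
    arm.move_l(pos(t,.016,off=o),rot(t),feed=.015); f=arm.current_force()-f0; a=f@tang(t)
    print(round(o,4),"tan %.2f z %.2f"%(a,f[2]),arm.current_ee_pos().round(4),round(arm.current_t(),2))
    if a<-11: break
A=[]
for _ in range(4):
    arm.sleep(.1); A.append(((arm.current_force()-f0)@tang(t)).round(2))
print(A,arm.current_t())
E
```

```text
0.031174183730738686
[ 0.19  0.03 -0.5 ] 26.0083
0.003 tan -6.95 z 5.94 [ 0.5277 -0.1422  0.0159] 26.36
0.004 tan -10.09 z 7.79 [ 0.5279 -0.1424  0.0159] 26.61
0.0046 tan -12.60 z 10.48 [ 0.528  -0.1425  0.0158] 26.86
[np.float64(-12.02), np.float64(-13.05), np.float64(-11.42), np.float64(-12.11)] 27.2583
```

```bash
python3 - <<'E'
from h import *
t=.885
arm.move_l(pos(t,.016,off=0.001),rot(t),feed=.03); print("released",arm.current_force().round(2))
arm.move_l(pos(t,.062,off=-.001),rot(t),feed=.12)
arm.grip(.012); f0=arm.current_force(); print(f0.round(2),arm.current_width(),arm.current_t())
im=arm.snapshot("scene"); cv2.imwrite("pics/scene11f.png",im[:,:,::-1]); cv2.imwrite("pics/scene11.png",cv2.resize(im[140:170,250:290,::-1],None,fx=16,fy=16,interpolation=cv2.INTER_NEAREST))
z=.057
while z>.0405:
    arm.move_l(pos(t,z,off=-.001),rot(t),feed=.03); f=arm.current_force()-f0
    print(round(z,4),f.round(2),round(arm.current_t(),2))
    if f[2]>2.5: break
    z-=.001 if z>.0475 else .0007
arm.move_l(pos(t,z+.01,off=-.001),rot(t),feed=.1)
print(arm.current_t())
E
```

```text
released [-1.33  0.68  0.64]
[ 0.63  0.32 -0.66] 0.012145937578935556 28.5583
0.057 [-0.29 -0.38  0.82] 28.93
0.056 [-0.81 -0.17  0.84] 29.18
0.055 [-0.63  0.22  1.05] 29.43
0.054 [-0.61 -1.47  1.01] 29.68
0.053 [-1.11 -0.64  0.43] 29.93
0.052 [-0.96  0.57  1.02] 30.18
0.051 [-0.44  0.3   1.45] 30.43
0.05 [ 0.57 -0.45  1.14] 30.68
0.049 [-0.78  0.3   0.68] 30.93
0.048 [-0.62  0.13  0.93] 31.18
0.047 [ 0.41 -0.1   0.51] 31.43
0.0463 [-0.47 -0.19  0.89] 31.68
0.0456 [-0.31 -0.32  0.26] 31.93
0.0449 [-1.44 -0.02  5.88] 32.17
32.425
```

View pics/scene11.png

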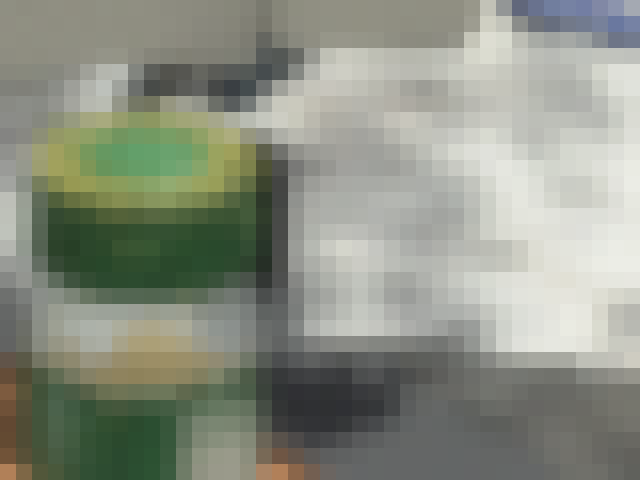

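```bash
python3 - <<'E'
from h import *
t=.885
arm.grip(.034)
arm.move_l(pos(t,.020,off=-.0005),rot(t),feed=.1)
f0=arm.current_force(); arm.sleep(.05); f0=(f0+arm.current_force())/2; print(f0.round(2),arm.current_t())
o=0.0025
while o<.010:
    arm.move_l(pos(t,.020,off=o),rot(t),feed=.02); f=arm.current_force()-f0; a=f@tang(t)
    print(round(o,4),"tan %.2f z %.2f"%(a,f[2]),round(arm.current_t(),2))
    if a<-10.5: break
    o+=.001
A=[]
for _ in range(3):
    arm.sleep(.1); A.append(((arm.current_force()-f0)@tang(t)).round(2))
print(A,arm.current_t())
arm.move_l(pos(t,.020,off=-.0003),rot(t),feed=.03); print("released",arm.current_force().round(2))
arm.move_l(pos(t,.12),rot(t),feed=.15)
print(arm.current_t())
E
```

```text
[-0.17 -0.    0.07] 33.5083
0.0025 tan -1.34 z 1.17 33.81
0.0035 tan -3.80 z 3.38 34.06
0.0045 tan -8.49 z 6.02 34.31
0.0055 tan -12.50 z 8.99 34.56
[np.float64(-11.64), np.float64(-10.38), np.float64(-11.6)] 34.8583
released [0.06 0.32 0.37]
36.0167
```

```bash
python3 - <<'E'
from h import *
p=arm.current_ee_pos(); arm.move_l([p[0]-.09,p[1]+.02,.20],feed=.2)
q=list(arm.current_joint_positions()); q[0]=22; arm.move_joints(q)
print(arm.current_t(),arm.current_ee_pos().round(3))
im=arm.snapshot("top"); cv2.imwrite("pics/top12f.png",im[:,:,::-1]); cv2.imwrite("pics/top12.png",cv2.resize(im[140:250,225:375,::-1],None,fx=5,fy=5,interpolation=cv2.INTER_CUBIC))
im=arm.snapshot("scene"); cv2.imwrite("pics/scene12.png",cv2.resize(im[120:210,180:310,::-1],None,fx=6,fy=6,interpolation=cv2.INTER_CUBIC))
E
```

```text
38.0833 [0.394 0.223 0.199]
```

View pics/top12.png

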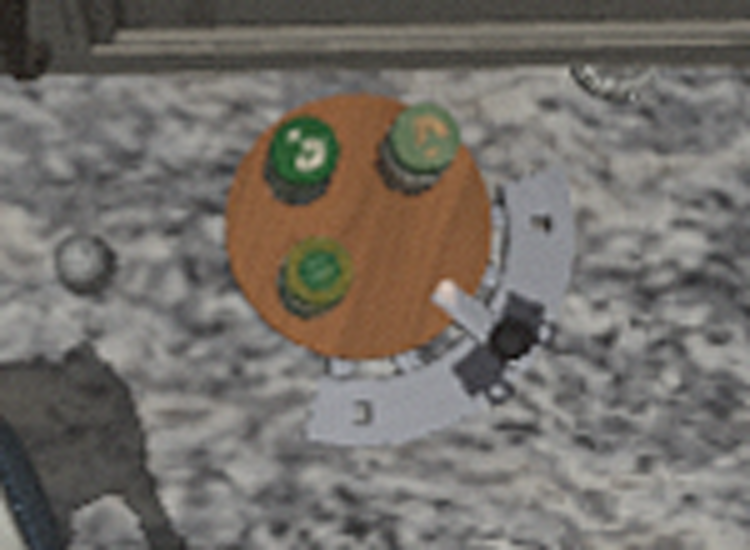

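View pics/scene12.png

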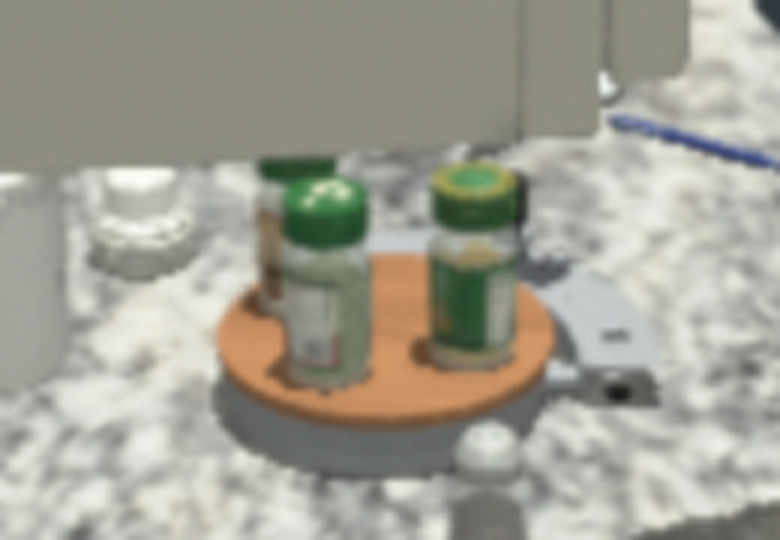

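```bash
python3 - <<'E'
from h import *
im=cv2.imread("pics/top12f.png"); g=im.max(2).astype(float)
m=np.zeros(g.shape,np.uint8); m[202:214,321:334]=g[202:214,321:334]<48
n,l,s,c=cv2.connectedComponentsWithStats(m); i=1+np.argmax(s[1:,4]); print(s[i],c[i])
A=np.array([.6084,-.0403])
for z in(.075,.085):
    k=onz("top",c[i],z)[:2]-A; print(z,np.hypot(*k),(np.degrees(np.arctan2(k[1],k[0]))+180)*np.pi/180)
E
```

```text
[323 203   9  10  45] [326.91111111 207.31111111]
0.075 0.12906218583170215 0.8700671287491252
0.085 0.12835363147169535 0.8571250726055256
```

```bash
python3 - <<'E'
from rig import arm
arm.sign_off(); print(arm.current_t())
E
```

```text
the job is handed in; nothing more can be done
the job is handed in; nothing more can be done
```

The job is handed in at about 38 s. By every check I could make, the pin is home in the shoe's hole and the lock test held. No verdict is reported, and I could not read the plunger height directly.

**What I did:**
- I gripped the knob, lifted it about 14 mm and swung the arm counter-clockwise to about 0.70 rad.
- I let the pin down onto the shoe under force control, then opened the fingers slightly and nudged the knob along. It stopped firmly with the arm at about 0.87 rad.
- I tested the lock twice with sideways pushes of about 11–13 N, released, and moved the robot clear.

**Last checks:**
- **Turntable:** the last top view puts the knob over the shoe at about 0.87 rad. The shoe's hole had looked to be at 0.84–0.85 rad in the first picture.
- **Pin home:** in the scene view the knob's top edge was at the row expected for home, about 3 rows below where a raised knob would show. Pressing lightly (about 6 N) on top gave a firm stop with no travel.
- **Jars and bystanders:** the three jars stand upright in their places. The shaker looks unmoved, and what I could see of the timer does too. I did not re-check the mug, but nothing went near it.

**What disagreed:**
- **Fingertip height:** the real fingertips were about 40 mm higher than the reported tool point. My first grasp closed on air above the knob, so I went by pictures and force instead.
- **Top-of-knob touch:** because that offset is known only to a few mm, this touch alone could not show that the pin was fully home.
- **Sliding force:** it read under about 1 N instead of the stated 2–6 N.
- **Upward force during the pushes:** the side pushes also pressed up on the tool with 9–10 N. I put this down to friction at the finger pads but did not confirm it.

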